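# Set and lock the bench loupe over the ring

## Robot

A 7-joint arm with a two-finger parallel gripper is mounted at the origin on the work surface. World frame = base frame: x ahead of the robot, y to its left, z up, the work surface at z = 0. Lengths are in mm, angles in rad, forces in N, time in s.
With the tool pointing down it reaches from about 400 to 875 mm from the base axis. Payload 6.5 kg.
Tool frame: the origin (TCP) lies at the very end of the fingers, on their centre line; the grasp point (between the pads) lies 19 mm behind it; z points along the fingers, x is the direction in which the jaws open and shut, and the axes are right-handed (so a half turn about z gives the same grasp; the last joint's range is limited). The gripper opens to 85 mm and grips with 20 to 120 N. Pads are 22 mm wide; open, the fingers measure 114 mm over their backs; the gripper's body (76 mm by 85 mm) begins 54 mm behind the grasp point. The pads swing forward as they close: fully open they stand 13 mm farther back than shut.
Start: joints at [1.125, 0.536, -0.004, 1.538, 0.003, 1.067, -0.071], TCP at [240.972, -603.674, 206.69] pointing down, gripper open.
Joint ranges: [-2.7, 2.7], [-0.37, 2.16], [-1.27, 1.26], [0.24, 2.4], [-1.31, 4.45], [0.19, 1.91], [-2.76, 2.76]. Speed limits (rad/s): [2.39, 2.39, 3.14, 3.14, 3.14, 3.14, 3.14].

## Interface

Orientations are given as a rotation vector (axis times angle).
In Python, from workcell import env, eyes, ticket gives the robot as it stands. The module is installed in compiled form; this text tells all that it offers.
- The arm moves only by the tool carry_out, never from a script. Its argument "series" is one flat list of numbers, 7 for each row, row after row: the shift along the tool's x, y, z in m, then the turn, a rotation vector about the tool's x, y, z in degrees, then the opening in per cent of the stroke, from 0 (shut) to 100 (fully open). A call has 1 to 20 rows; each row shifts and turns the commanded pose from where the row before left it, along the tool's axes as they then stand; what a row does not reach is not made up. A row lasts 1/10 s, in which the tool goes at most 50 mm and 8.59 degrees, less where a joint would pass 70% of its speed; a pose out of reach is approached as far as the arm can. A call with a gripper value outside its range is refused whole. The fingers move at their own pace and stop on an object; the grip force is fixed at half the most. Time passes only in rows, so rows that do not move let the fingers close. It gives the time, the measured TCP pose, the force and the opening at its end, in the units of the state.
- env.get_state(): the state, without advancing time (a new reading comes with each control period).
- eyes.capture(name): name is "side" or "top" or "wrist"; returns (picture, depth): 384x512x3 uint8, red, green, blue; 384x512 float32, mm along the optical axis (not along the pixel's ray), 0 where there is no reading.
- eyes.camera_model(name): a dict with "intrinsics" (3x3 intrinsics, pixels), "T" (4x4, takes a point from camera to world coordinates). Camera axes: x right, y down, z forward; pixel columns grow to the right and rows downward; lengths in mm; the calibration is good to about 2 mm. The wrist camera is an equidistant fisheye: a pixel r from the principal point sees the ray r / f radians off the axis. A picture is of the moment at which its call begins: read the wrist's pose just before it. camera_model takes no time and is no camera call; for the wrist camera it gives the pose at the moment of the call.
- ticket.finish_job(): hands the job in, once; it reports no verdict.
The state is a dict: "t": time; "joints": joint angles; "dq": joint speeds; "joint_torque": joint torques, N m; "eef_pos": TCP position; "orientation": TCP orientation; "contact_force": force on the tool from outside, world axes, zero at the start; "wrist_torque": the same for the moment, N m; "grip_width": finger opening in mm.
Only numpy, scipy, OpenCV 4.12 (cv2) and the standard library are available. Lean on these libraries where they do the work, as an engineer would, in place of code of your own. Each camera call takes 0.05 s, during which the arm holds its last target.

## Task

Slide the loupe's carriage along the rail until its lens is centred over the gold ring on the wooden block, then turn the black clamp knob on that carriage clockwise to its stop to lock it there. Leave the ring block where it stands and do not shift the lamp that rides on the same rail.

Things in the scene. Friction and masses are not known exactly. Their poses are not given: they have to be found in the camera images.
- knob_grip (a point): Black wing knob on the loupe's carriage: upright bar 44 mm long, 14 thick, 40 tall on a 34 mm disc. Point: on its vertical turning axis, 16 mm below the bar's top (top at 106 mm above the bench, bar foot 66, carriage top 58). x along the bar, y across it, z up; turns with the knob. Held by the knob, the loose carriage slides with 2 N drag, 160 mm either side of mid-travel.
- clamp_knob (a joint): Angle of that knob, rad: 0 loose, growing clockwise seen from above, 1.4 at the hard stop, locked. Starts at 0 to 0.2; at 0 the bar lies square across the rail. Needs up to 0.2 N m; the carriage slides freely below about 0.6 and is gripped tighter and tighter from about 0.7. The knob stays where it is left.
- lens_centre (a point): Centre of the loupe's round lens (62 mm over its frame, 88 mm above the bench) on a thin arm from the loupe's carriage, 110 mm from the knob's axis towards the robot. y axis: along the rail (to the robot's left); x: across the rail, away from the robot; z up. Moves with the carriage.
- ring_centre (a point): Centre of the gold ring (25 mm across) fixed on a loose wooden block 50 x 50 x 36 mm tall; the point is 40 mm above the bench. The block stands on the robot's side of the rail, within 3 mm of the line that the lens centre travels, 80 to 130 mm left or right of mid-travel; a small brass dish stands on the other side.
- lamp_head (a point): Small grey lamp on a second carriage, near the rail's right-hand end, with its own black wing knob that is already tight. Centre of the lamp's shade, about 52 mm across, 118 mm above the bench. To be left alone.
There are look-alikes about, which are no part of the job. Of the things that look like the part that bears ring_centre, take the one that is farthest to the robot's left at the start.

How it is judged:
By the outcome, as a careful person would: the job done as asked, in the order asked, and still so for the second after the job is handed in, with the robot touching nothing.
It also fails if it takes over 35 s, if anything falls off the work surface, if the arm or the gripper's body presses on something with over 40 N, if the wrist force passes 120 N, or if a joint passes its speed limit or range.

## Working session

There is one attempt and no reset: what is moved stays moved. The work goes in short steps, Python scripts to look and compute and a tool call to move; the robot and the scene stay as the last step left them, time stands still between calls to the robot, and variables do not carry over. Pictures are saved under pics/ and viewed, and the job is handed in when it is done.

Besides the shell and the picture viewer there is one more tool, called as name(argument=value, ...) on one line, values as JSON. carry_out: Moves the arm, as the interface text tells. Its arguments: {"type":"object","properties":{"series":{"type":"array"}},"required":["series"]}

```bash
mkdir -p pics
python3 - <<'E'
from workcell import env, eyes, ticket
import cv2,numpy as np
s=env.get_state();print(s)
for n in("top","side"):
    p,d=eyes.capture(n);m=eyes.camera_model(n)
    print(n,m)
    cv2.imwrite(f"pics/{n}0.png",cv2.resize(p[:,:,::-1],(800,600),interpolation=cv2.INTER_CUBIC));np.savez(f"{n}0.npz",p=p,d=d,K=m["intrinsics"],T=m["T"])
E
```

```text
{'t': 0.0, 'joints': array([ 1.12482678,  0.53721961, -0.00444755,  1.53887397,  0.00262758,
        1.06727132, -0.07119197]), 'dq': array([-8.10991916e-05,  1.38822242e-03,  1.61912084e-03, -1.58081273e-03,
       -1.39487153e-03,  1.56438163e-03, -9.28305784e-04]), 'joint_torque': array([-1.53876722e-04, -5.83414078e+01,  1.04841571e+00, -2.59101534e+01,
        1.23145507e-02,  9.57379583e-03,  1.79155762e-05]), 'eef_pos': array([ 240.68667572, -603.07107032,  205.77808137]), 'orientation': array([-2.60017361e+00,  1.76160911e+00,  2.41964388e-03]), 'contact_force': array([ 0.4300005 , -0.5106122 , -0.10200492]), 'wrist_torque': array([ 0.00316312, -0.00389092, -0.0155548 ]), 'grip_width': 85.06829849598242}
top {'intrinsics': array([[472.57384613,   0.        , 253.99576891],
       [  0.        , 472.57384613, 184.173561  ],
       [  0.        ,   0.        ,   1.        ]]), 'T': array([[-6.83535780e-02, -9.70320270e-01,  2.31961984e-01,
         2.70102080e+02],
       [-9.97658521e-01,  6.70148297e-02, -1.36560390e-02,
        -2.56579060e+01],
       [-2.29416144e-03, -2.32352289e-01, -9.72628989e-01,
         1.03555470e+03],
       [ 0.00000000e+00,  0.00000000e+00,  0.00000000e+00,
         1.00000000e+00]])}
side {'intrinsics': array([[419.72267658,   0.        , 255.88731619],
       [  0.        , 419.72267658, 198.89057421],
       [  0.        ,   0.        ,   1.        ]]), 'T': array([[-8.21697751e-01, -4.39314826e-01,  3.63063753e-01,
         1.84938963e+02],
       [-5.69728015e-01,  6.16488951e-01, -5.43462383e-01,
         4.18797720e+02],
       [ 1.49262901e-02, -6.53409410e-01, -7.56857549e-01,
         7.07075755e+02],
       [ 0.00000000e+00,  0.00000000e+00,  0.00000000e+00,
         1.00000000e+00]])}
```

View pics/top0.png

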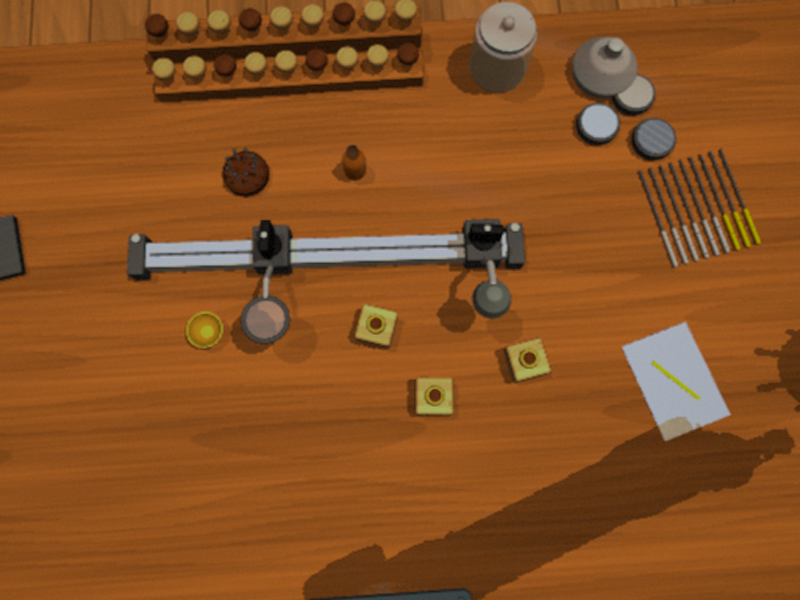

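View pics/side0.png

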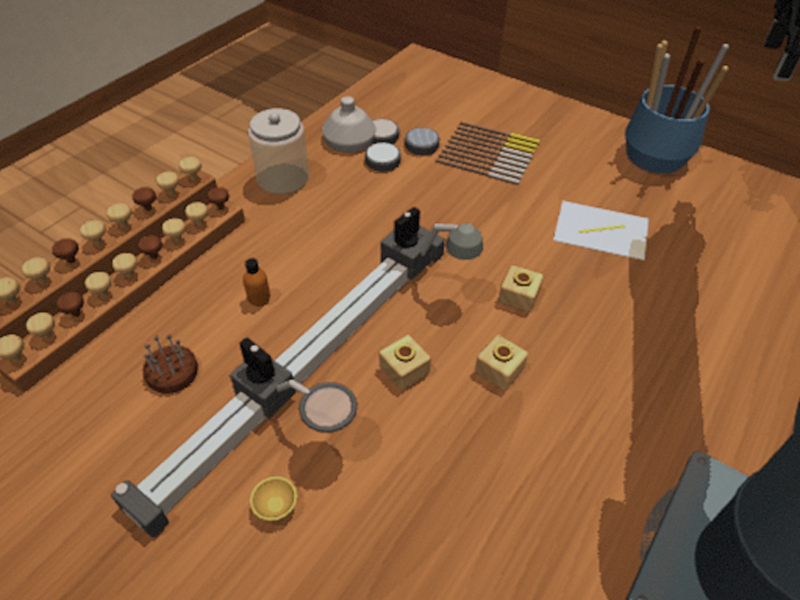

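Look-alikes in the top view (800x600 px): ring blocks at (376,324), (435,395) and (529,359), and the brass dish at (204,330). Farthest left is (376,324), which also lies near the lens line. Clamp knobs: loupe's at (265,238), lamp's at (486,233), which is not to be touched. Next: a close crop and measurements.

```bash
cat > h.py <<'E'
import numpy as np,cv2
def ray(K,T,u,v,z):
    d=T[:3,:3]@np.array([(u-K[0,2])/K[0,0],(v-K[1,2])/K[1,1],1]);o=T[:3,3]
    return o+d*(z-o[2])/d[2]
def proj(K,T,P):
    q=np.linalg.inv(T)@np.append(P,1);return (K@q[:3]/q[2])[:2]
E
python3 - <<'E'
import numpy as np,cv2
from h import *
t=np.load("top0.npz");s=np.load("side0.npz")
a=t['p'][120:280,70:350];cv2.imwrite("pics/tc.png",cv2.resize(a[:,:,::-1],None,fx=2.85,fy=2.85,interpolation=cv2.INTER_CUBIC))
b=s['p'][110:345,60:310];cv2.imwrite("pics/sc.png",cv2.resize(b[:,:,::-1],None,fx=2.5,fy=2.5,interpolation=cv2.INTER_CUBIC))
for n,v in(("top",t),("side",s)):
    K,T=v['K'],v['T'];hsv=cv2.cvtColor(v['p'],cv2.COLOR_RGB2HSV)
    for nm,m in(("yellow",cv2.inRange(hsv,(20,80,90),(35,255,255))),("black",cv2.inRange(hsv,(0,0,0),(179,255,28)))):
        k,l,st,c=cv2.connectedComponentsWithStats(m)
        for i in range(1,k):
            if st[i,4]>60: print(n,nm,st[i],c[i].round(1),ray(K,T,*c[i],36 if nm=="yellow" else 106).round(1))
E
```

```text
top yellow [233   1  12  11  93] [239.3   5.5] [949.1 -34.7  36. ]
top yellow [253   0  12  10  94] [259.2   4.4] [948.8 -82.3  36. ]
top yellow [174   5  11  10  92] [179.4   9.2] [949.  108.6  36. ]
top yellow [194   4  11  10  91] [199.3   8.1] [948.7  61.   36. ]
top yellow [133   7  12  10  96] [139.   11.5] [949.8 204.8  36. ]
top yellow [113   8  12  11  95] [119.   12.9] [949.2 252.4  36. ]
top yellow [235  29  13  11  93] [241.1  33.9] [873.5 -34.3  36. ]
top yellow [216  30  12  11  92] [221.4  35. ] [873.8  12.1  36. ]
top yellow [177  32  11  11  96] [182.3  37.1] [874.6 104.1  36. ]
top yellow [157  34  12  11 101] [162.7  38.6] [874.  150.3  36. ]
top yellow [98 37 12 11 98] [103.7  42.2] [874.2 288.5  36. ]
top yellow [118  36  11  11  91] [123.3  41. ] [874.1 242.6  36. ]
top yellow [476 133  11  23  84] [480.9 144.2] [ 564.7 -547.8   36. ]
top yellow [469 135  12  23  85] [474.4 146.1] [ 561.4 -532.7   36. ]
top yellow [462 136  12  24  86] [467.8 147.8] [ 558.4 -517.3   36. ]
top yellow [228 195  26  25 415] [240.4 207.2] [459.8  -7.1  36. ]
top yellow [119 199  24 
[... 645 characters left out ...]
.  136.1  36. ]
side yellow [ 21 200  10  11  65] [ 25.1 205.3] [884.7 227.7  36. ]
side yellow [  0 215  11  11  77] [  4.6 219.9] [885.1 274.7  36. ]
side yellow [244 215  31  24 337] [258.7 226.6] [460.5  -6.1  36. ]
side yellow [307 215  30  25 341] [321.8 226.7] [357.3 -79.3  36. ]
side yellow [160 305  30  29 185] [174.6 318.8] [466.2 236.6  36. ]
side yellow [169 314  13  15 134] [175.4 321.4] [462.  239.3  36. ]
side black [490   0  22  50 589] [502.7  21.4] [  268.7 -1032.4   106. ]
side black [253 135  15  24 231] [260.1 147.4] [ 548.  -136.4  106. ]
side black [154 220  22  25 291] [164.5 234.4] [557.1 148.1 106. ]
side black [446 320  35  63 773] [460.2 350.8] [ 65.5  54.4 106. ]
```

View pics/tc.png

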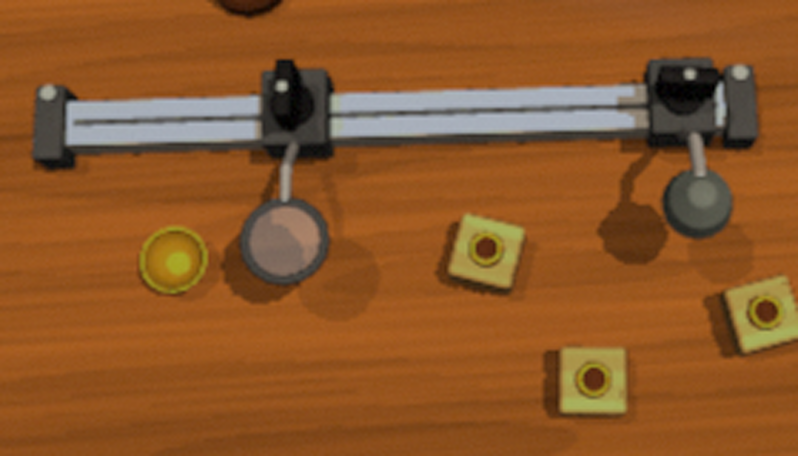

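View pics/sc.png

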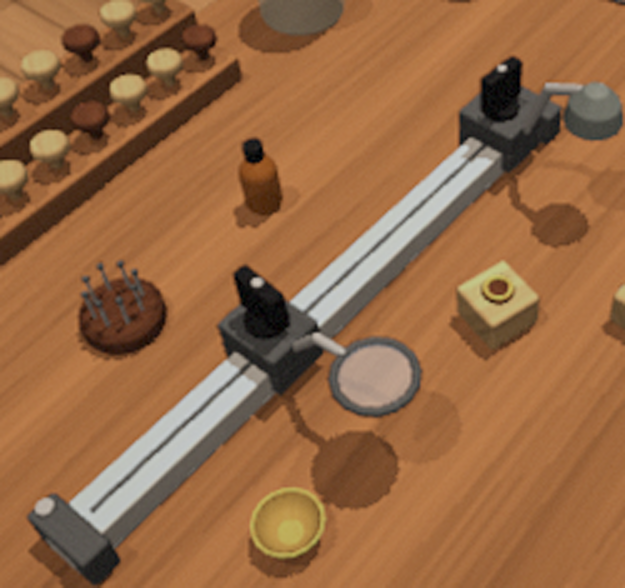

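Run:
```python
import numpy as np,cv2
from h import *
t=np.load("top0.npz");s=np.load("side0.npz")
f=lambda x,y,sc,o:((x+.5)/sc-.5+o[0],(y+.5)/sc-.5+o[1])
T=lambda x,y,z:ray(t['K'],t['T'],*f(x,y,2.85,(70,120)),z).round(1)
S=lambda x,y,z:ray(s['K'],s['T'],*f(x,y,2.5,(60,110)),z).round(1)
print("ring",T(486.5,248,40),S(498,288.5,40))
print("lens",T(285,241,88),S(375,376,88))
print("knob",T(281,86,106),S(257,283,106))
print("lampknob",T(690,74,106),S(502,70,106))
print("posts",[ (T(48,92,z),T(740,72,z),S(45,507,z)) for z in(45,60)])
for n,v,c in(("t",t,(482-312,204-0)),):
    pass
# ring fit: dark hole in yellow + lens fit
for n,v,ru,ro in(("top",t,(240,207),None),("side",s,(259,225),None)):
    hsv=cv2.cvtColor(v['p'],cv2.COLOR_RGB2HSV);u,w=ru
    sub=hsv[w-9:w+10,u-9:u+10]
    m=((sub[:,:,0]<17)&(sub[:,:,2]<140)).astype(np.uint8)
    k,l,st,c=cv2.connectedComponentsWithStats(m)
    for i in range(1,k):
        if st[i,4]>10:print(n,st[i],c[i]+[u-9,w-9],ray(v['K'],v['T'],*(c[i]+[u-9,w-9]),40).round(1))
# dots
for n,v in(("top",t),("side",s)):
    hsv=cv2.cvtColor(v['p'],cv2.COLOR_RGB2HSV);
    for (x,y) in ([(168,150),(312,145)] if n=="top" else [(162,222),(260,137)]):
        g=v['p'][y-5:y+6,x-5:x+6].astype(float).mean(2);g=np.clip(g-60,0,None)
        yy,xx=np.mgrid[y-5:y+6,x-5:x+6];u,w=(g*xx).sum()/g.sum(),(g*yy).sum()/g.sum()
        print(n,"dot",u,w,ray(v['K'],v['T'],u,w,106).round(1)); print(g.astype(int))
```

```text
ring [460.1  -7.1  40. ] [460.7  -7.   40. ]
lens [465.9 135.7  88. ] [467.3 135.4  88. ]
knob [576.4 132.4 106. ] [577.4 131.3 106. ]
lampknob [ 565.1 -163.2  106. ] [ 564.9 -162.4  106. ]
posts [(array([604.1, 321.8,  45. ]), array([ 583.4, -210.8,   45. ]), array([602.6, 323.9,  45. ])), (array([599. , 316.6,  60. ]), array([ 578.6, -208. ,   60. ]), array([593.1, 326.1,  60. ]))]
top [ 6  6  7  7 39] [240.         206.58974359] [460.3  -6.4  40. ]
side [ 6  6  7  6 37] [258.94594595 224.56756757] [461.4  -8.1  40. ]
side [ 3 11 12  5 16] [258.3125 229.5625] [455.4   2.8  40. ]
top dot 168.22128935532237 149.55802098950525 [577.1 132.5 106. ]
[[  5   7   0   0   0   0   0   0   0   0   0]
 [ 11  10   0   0   0   0   0   0   0   0   0]
 [  6   5   0   0   0   0   0   0   0   0   0]
 [  0   0   0   0  18  43  43  14   0   0   0]
 [  0   0   0   0  67 102 101  61   0   0   0]
 [  0   0   0  10  73 104 103  64   0   0   0]
 [  0   0   0   0  54  82  79  40   0   0   0]
 [  0   0   0   0   0   3   0   0   0   0   0]
 [  0   0   0   0   0   0   0   0   0   0   0]
 [  0   0   0   0   0  
[... 1130 characters left out ...]
   0   0   0   0]
 [  0   0   0   0   0   0   0   0   0   0   0]
 [  0   0   0   0   0   0   0   0   0   0   0]]
side dot 258.61578827287246 134.83082363677846 [ 573.5 -167.8  106. ]
[[ 56  57  57  58  57  53  52  55  40  28  24]
 [ 58  58  58  60  54  52  47  31   8   0   0]
 [ 58  59  58  55  53  38  12   0   0   0   0]
 [ 62  58  53  50  52  27   0   0   0   0   0]
 [ 58  57  44  33  90 105 107  56   0   0   0]
 [ 58  43  13   6  94 127 119  58   0   0   0]
 [ 44  11   0   0  41  74  56   5   0   0   0]
 [  7   0   0   0   0   0   0   0   0   0   0]
 [  0   0   0   0   0   0   0   0   0   0   0]
 [  0   0   0   0   0   0   0   0   0   0   0]
 [  0   0   0   0   0   0   0   0   0   0   0]]
```

Run:
```python
import numpy as np
s=np.load("side0.npz");K,T,d=s['K'],s['T'],s['d']
v,u=np.mgrid[:384,:512];P=np.stack([(u-K[0,2])/K[0,0]*d,(v-K[1,2])/K[1,1]*d,d,np.ones_like(d)],-1)@T.T
for n,(u0,v0,u1,v1) in dict(pens=(405,18,470,75),pot=(400,60,455,110)).items():
    q=P[v0:v1,u0:u1,:3].reshape(-1,3);q=q[(q[:,2]>40)&(q[:,2]<400)];print(n,q.min(0).round(),q.max(0).round(),np.median(q,0).round())
import sys
t=np.load("top0.npz");K,T,d=t['K'],t['T'],t['d']
P=np.stack([(u-K[0,2])/K[0,0]*d,(v-K[1,2])/K[1,1]*d,d,np.ones_like(d)],-1)@T.T
# knob bar top points
m=(P[...,2]>98)&(P[...,2]<112)&(abs(P[...,0]-577)<40)&(abs(P[...,1]-132)<40)
q=P[m][:,:3];print(len(q),q.mean(0));print(q.min(0),q.max(0))
w,V=np.linalg.eigh(np.cov(q[:,:2].T));print(np.sqrt(w),V[:,1],np.degrees(np.arctan2(V[1,1],V[0,1])))
```

```text
pens [  303. -1109.    40.] [ 435. -601.  216.] [ 373. -670.  126.]
pot [ 297. -724.   40.] [ 423. -592.  154.] [ 350. -617.   83.]
146 [574.0693477  132.20371279 105.14600192]
[553.35322483 124.32641055  98.37068301] [596.18737761 140.97224328 109.72877287]
[ 4.10089235 12.52916233] [-0.99331121  0.11546794] 173.36938427164128
```

carry_out(series=[0, 0, -0.05, 0, 0, 0, 100, 0, 0, -0.05, 0, 0, 0, 100, -0.0328, -0.0344, 0, 0, 0, 0, 100, -0.0328, -0.0344, 0, 0, 0, 0, 100, -0.0328, -0.0344, 0, 0, 0, 0, 100, -0.0328, -0.0344, 0, 0, 0, 0, 100, -0.0328, -0.0344, 0, 0, 0, 0, 100, -0.0328, -0.0344, 0, 0, 0, 0, 100, -0.0328, -0.0344, 0, 0, 0, 0, 100, -0.0328, -0.0344, 0, 0, 0, 0, 100, -0.0328, -0.0344, 0, 0, 0, 0, 100, -0.0328, -0.0344, 0, 0, 0, 0, 100, -0.0328, -0.0344, 0, 0, 0, 0, 100, -0.0328, -0.0344, 0, 0, 0, 0, 100, -0.0328, -0.0344, 0, 0, 0, 0, 100, -0.0328, -0.0344, 0, 0, 0, 0, 100, -0.0328, -0.0344, 0, 0, 0, 0, 100, -0.0328, -0.0344, 0, 0, 0, 0, 100, -0.0328, -0.0344, 0, 0, 0, 0, 100])

```text
t: 2.0
eef_pos: [577.7, 132.5, 306.3]
orientation: [2.6, -1.762, -0.0]
contact_force: [0.7, -0.9, 0.4]
grip_width: 85.5
```

carry_out(series=[0, 0, 0, 0, 0, -8.42, 100, 0, 0, 0, 0, 0, -8.42, 100, 0, 0, 0, 0, 0, -8.42, 100, 0, 0, 0, 0, 0, -8.42, 100, 0, 0, 0, 0, 0, -8.42, 100, 0, 0, 0, 0, 0, -8.42, 100, 0, 0, 0, 0, 0, -8.42, 100, 0, 0, 0, 0, 0, -8.42, 100, 0, 0, 0, 0, 0, -8.42, 100, 0, 0, 0, 0, 0, -8.42, 100, 0, 0, 0, 0, 0, -8.42, 100, 0, 0, 0, 0, 0, -8.42, 100, 0, 0, 0, 0, 0, -8.42, 100, 0, 0, 0, 0, 0, -8.42, 100, 0, 0, 0, 0, 0, -8.42, 100, 0, 0, 0, 0, 0, -8.42, 100, 0, 0, 0, 0, 0, -8.42, 100, 0, 0, 0, 0, 0, -8.42, 100, 0, 0, 0.04, 0, 0, 0, 100])

```text
t: 3.9
eef_pos: [580.2, 132.6, 270.3]
orientation: [2.341, 2.091, 0.012]
contact_force: [1.9, 0.3, -1.1]
grip_width: 85.3
```

Run:
```python
from workcell import env, eyes
import cv2,numpy as np
m=eyes.camera_model("wrist");p,d=eyes.capture("wrist");s=env.get_state()
from scipy.spatial.transform import Rotation as R
r=R.from_rotvec(s['orientation']).as_matrix();print(s['t'],s['eef_pos'],np.degrees(np.arctan2(r[1,0],r[0,0])),s['joints']);print(m)
np.savez("w1.npz",p=p,d=d,K=m["intrinsics"],T=m["T"])
cv2.imwrite("pics/w1.png",cv2.resize(p[:,:,::-1],(800,600),interpolation=cv2.INTER_CUBIC))
```

```text
3.95 [575.40254371 129.68615577 260.75238774] 83.35661255739565 [ 0.38237764  0.5698704  -0.98636355  1.59883061  0.49271869  1.2487723
  0.76142908]
{'intrinsics': array([[297.31863964,   0.        , 253.46205248],
       [  0.        , 297.31863964, 190.21118988],
       [  0.        ,   0.        ,   1.        ]]), 'T': array([[ 1.11470851e-01,  9.54252617e-01,  2.77445836e-01,
         5.09668459e+02],
       [ 9.93756876e-01, -1.08340554e-01, -2.66382373e-02,
         1.39841779e+02],
       [ 4.63902790e-03,  2.78683094e-01, -9.60371914e-01,
         4.37029513e+02],
       [ 0.00000000e+00,  0.00000000e+00,  0.00000000e+00,
         1.00000000e+00]])}
```

View pics/w1.png

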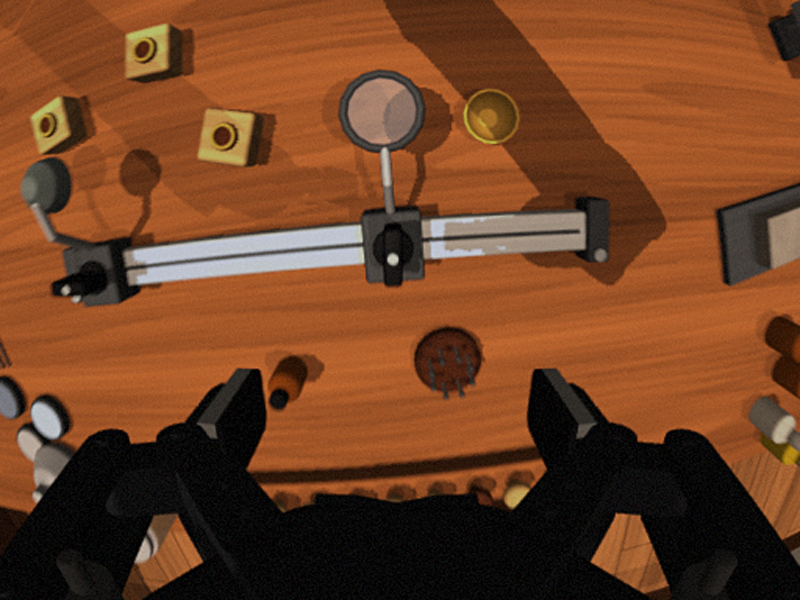

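The wrist view shows the loupe knob at about (393,250), its dot at (393,259), the lens at (382,110), the chosen ring at (224,137), and the lamp at (46,187). The dish is on the other side at (491,115). Refining with rays.

```bash
cat >> h.py <<'E'
def wray(K,T,u,v,z):
    a=np.array([(u-K[0,2]),(v-K[1,2])])/K[0,0];r=np.hypot(*a)
    d=T[:3,:3]@np.array([*(a/r*np.sin(r)),np.cos(r)]) if r>0 else T[:3,2];o=T[:3,3]
    return (o+d*(z-o[2])/d[2])
E
python3 - <<'E'
import numpy as np,cv2
from h import *
w=np.load("w1.npz");K,T,p,d=w['K'],w['T'],w['p'],w['d']
g=lambda x,y,z:wray(K,T,x*.64-.18,y*.64-.18,z).round(1)
print("dot",g(393,259,106),"lens",g(382,110.5,88),"ring",g(224,136,40))
c=p[120:200,215:290];cv2.imwrite("pics/w1c.png",cv2.resize(c[:,:,::-1],None,fx=7,fy=7,interpolation=cv2.INTER_CUBIC))
# depth based bar top points
v,u=np.mgrid[:384,:512];ax=(u-K[0,2])/K[0,0];ay=(v-K[1,2])/K[0,0];r=np.hypot(ax,ay)+1e-9
P=np.stack([ax/r*np.tan(r)*d,ay/r*np.tan(r)*d,d,np.ones_like(d)],-1)@T.T
m=(P[...,2]>98)&(P[...,2]<114)&(np.hypot(P[...,0]-577,P[...,1]-132)<35)
q=P[m][:,:3];print(len(q),q.mean(0),q.min(0),q.max(0))
W,V=np.linalg.eigh(np.cov(q[:,:2].T));print(np.sqrt(W),np.degrees(np.arctan(V[1,1]/V[0,1])))
E
```

```text
dot [576.1 131.5 106. ] lens [466.8 135.7  88. ] ring [460.8  -4.9  40. ]
471 [575.38900717 131.44039688 105.63966176] [554.44741263 123.00352072  98.10808776] [598.2591389  139.96815566 109.8060431 ]
[ 4.03888483 12.71110638] -5.405578764508777
```

View pics/w1c.png

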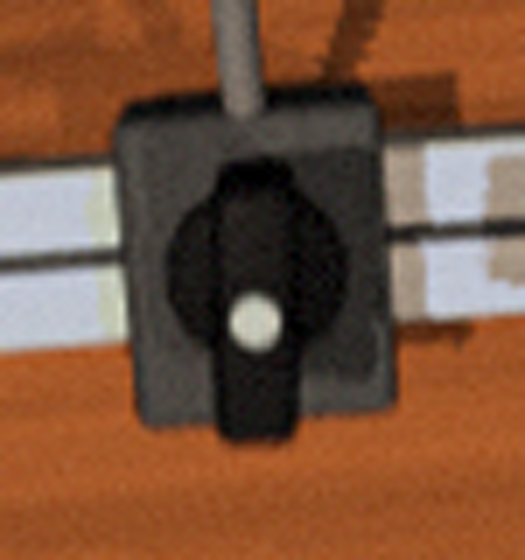

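carry_out(series=[0, 0, 0.04, 0, 0, 0, 100, 0, 0, 0.04, 0, 0, 0, 100, 0, 0, 0.03, 0, 0, 0, 100, 0, 0, 0, 0, 0, 0, 100, 0, 0, 0, 0, 0, 0, 100])

```text
t: 4.45
eef_pos: [577.4, 131.2, 157.4]
orientation: [-2.347, -2.088, 0.001]
contact_force: [-0.2, 0.8, 1.0]
grip_width: 85.5
```

```bash
cat > st.py <<'E'
from workcell import env
import numpy as np
from scipy.spatial.transform import Rotation as R
s=env.get_state()
r=R.from_rotvec(s['orientation']).as_matrix();print(s['t'],s['eef_pos'].round(1),"psi",np.degrees(np.arctan2(r[1,0],r[0,0])).round(2),"z",r[:,2].round(3),s['joints'].round(3),s['contact_force'].round(1),s['wrist_torque'].round(2),s['grip_width'])
E
python3 st.py
```

```text
4.45 [577.4 131.2 157.4] psi 83.32 z [-0.001  0.    -1.   ] [ 0.334  0.676 -0.913  1.702  0.6    1.069  0.68 ] [-0.2  0.8  1. ] [-0.   -0.01  0.01] 85.47772331509535
```

carry_out(series=[0, -0.001, 0.04, 0, 0, 0, 100, 0, 0, 0.033, 0, 0, 0, 100, 0, 0, 0.01, 0, 0, 0, 100, 0, 0, 0, 0, 0, 0, 50, 0, 0, 0, 0, 0, 0, 0, 0, 0, 0, 0, 0, 0, 0, 0, 0, 0, 0, 0, 0, 0, 0, 0, 0, 0, 0, 0, 0, 0, 0, 0, 0, 0, 0, 0])

```text
t: 5.35
eef_pos: [577.0, 131.2, 74.8]
orientation: [2.346, 2.087, 0.001]
contact_force: [-1.5, -0.5, 6.8]
grip_width: 12.1
```

```bash
python3 st.py
```

```text
5.35 [577.  131.2  74.8] psi 83.32 z [ 0.001 -0.    -1.   ] [ 0.283  0.774 -0.836  1.755  0.7    0.937  0.606] [-1.5 -0.5  6.8] [-0.25  0.25  0.02] 12.075574825210056
```

carry_out(series=[-0.008, 0.0006, 0, 0, 0, 0, 0, -0.016, 0.0012, 0, 0, 0, 0, 0, -0.016, 0.0012, 0, 0, 0, 0, 0, -0.016, 0.0012, 0, 0, 0, 0, 0, -0.016, 0.0012, 0, 0, 0, 0, 0, -0.016, 0.0013, 0, 0, 0, 0, 0, -0.016, 0.0013, 0, 0, 0, 0, 0, -0.016, 0.0013, 0, 0, 0, 0, 0, -0.014, 0.001, 0, 0, 0, 0, 0, -0.0082, 0.0006, 0, 0, 0, 0, 0, 0, 0, 0, 0, 0, 0, 0, 0, 0, 0, 0, 0, 0, 0])

```text
t: 6.55
eef_pos: [571.6, -13.9, 74.8]
orientation: [2.347, 2.084, -0.0]
contact_force: [0.0, -2.4, 9.3]
grip_width: 11.8
```

```bash
python3 st.py
python3 - <<'E'
from workcell import env, eyes
import cv2,numpy as np
for n in("wrist","top","side"):
    m=eyes.camera_model(n);p,d=eyes.capture(n)
    np.savez(n+"2.npz",p=p,d=d,K=m["intrinsics"],T=m["T"])
    cv2.imwrite(f"pics/{n}2.png",cv2.resize(p[:,:,::-1],(800,600),interpolation=cv2.INTER_CUBIC))
    u0,v0,u1,v1=dict(wrist=(170,0,330,160),top=(190,160,290,250),side=(180,150,310,270))[n]
    cv2.imwrite(f"pics/{n}2c.png",cv2.resize(p[v0:v1,u0:u1,::-1],None,fx=5 if n!="wrist" else 3.5,fy=5 if n!="wrist" else 3.5,interpolation=cv2.INTER_CUBIC))
E
```

```text
6.55 [571.6 -13.9  74.8] psi 83.2 z [ 0.002 -0.002 -1.   ] [ 0.546  0.747 -0.841  1.808  0.699  0.911  0.836] [ 0.  -2.4  9.3] [-0.38  0.06  0.01] 11.781643542539541
```

View pics/wrist2c.png

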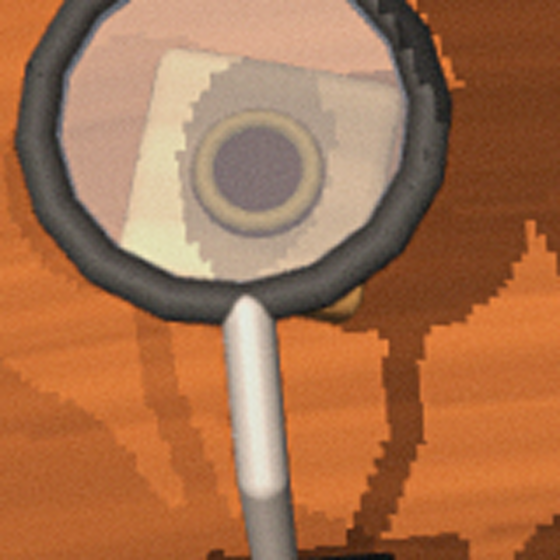

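View pics/top2c.png

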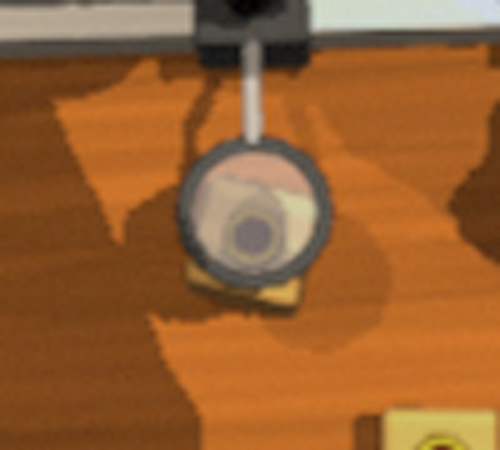

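View pics/side2c.png

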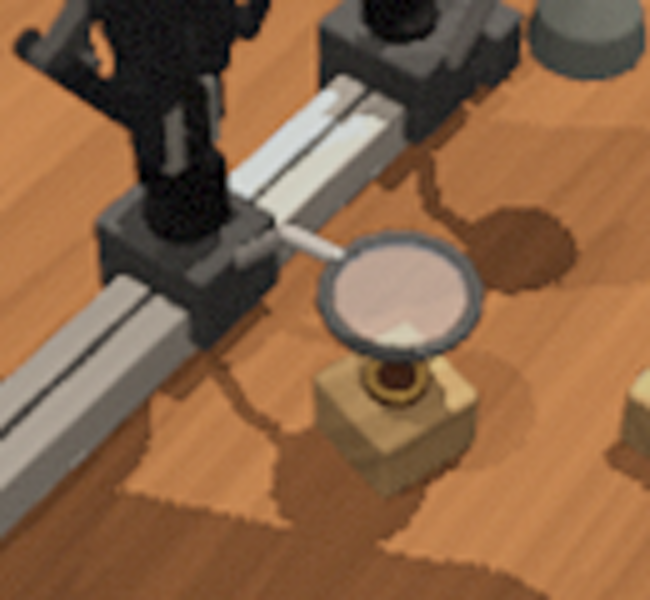

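```bash
python3 - <<'E'
import numpy as np
from h import *
for n,f,sc,o,L,Rg in(("top",ray,5,(190,160),(255.5,212),(253,234)),("side",ray,5,(180,150),(401,295),(398,379)),("wrist",wray,3.5,(170,0),(234,113),(258,173))):
    w=np.load(n+"2.npz")
    g=lambda c,z:f(w['K'],w['T'],(c[0]+.5)/sc-.5+o[0],(c[1]+.5)/sc-.5+o[1],z)[:2]
    a,b=g(L,88),g(Rg,40);dd=b-a;print(n,a.round(1),b.round(1),"along",dd@[.039,.999],"across",dd@[.999,-.039])
E
python3 st.py
```

```text
top [460.6  -9.3] [460.7  -6.8] along 2.493875559711541 across 0.04070116569271416
side [461.9  -9.9] [459.8  -6.7] along 3.136981970498488 across -2.157382556427034
wrist [461.1  -9.4] [461.1  -7.6] along 1.8727253399846493 across -0.0638092487649643
6.7 [571.5 -13.8  74.8] psi 83.21 z [ 0.002 -0.002 -1.   ] [ 0.545  0.747 -0.841  1.808  0.699  0.911  0.836] [-0.6 -1.2  9.2] [-0.45  0.04  0.01] 11.921563345359276
```

carry_out(series=[0.0025, -0.0002, 0, 0, 0, 0, 0, 0, 0, 0, 0, 0, 0, 0, 0, 0, 0, 0, 0, 0, 0])

```text
t: 7.0
eef_pos: [571.6, -10.8, 74.8]
orientation: [2.347, 2.085, 0.0]
contact_force: [-0.3, -1.4, 9.2]
grip_width: 11.8
```

```bash
python3 st.py
cat > look.py <<'E'
import sys
from workcell import env, eyes
import cv2,numpy as np
from h import *
tag=sys.argv[1]
for n in("wrist","top"):
    m=eyes.camera_model(n);p,d=eyes.capture(n);K,T=m["intrinsics"],m["T"]
    np.savez(n+tag+".npz",p=p,d=d,K=K,T=T)
    u0,v0,u1,v1,sc=dict(wrist=(170,0,330,160,3.5),top=(215,180,265,225,10))[n]
    cv2.imwrite(f"pics/{n}{tag}c.png",cv2.resize(p[v0:v1,u0:u1,::-1],None,fx=sc,fy=sc,interpolation=cv2.INTER_CUBIC))
E
python3 look.py 3; python3 st.py
```

```text
7.0 [571.6 -10.8  74.8] psi 83.24 z [ 0.002 -0.002 -1.   ] [ 0.541  0.747 -0.841  1.808  0.699  0.911  0.831] [-0.3 -1.4  9.2] [-0.27  0.03  0.01] 11.836039498898954
7.1 [571.6 -10.8  74.8] psi 83.24 z [ 0.002 -0.002 -1.   ] [ 0.541  0.747 -0.841  1.808  0.699  0.911  0.831] [ 0.1 -1.1  9.7] [-0.22  0.05  0.07] 11.794063755259339
```

View pics/top3c.png

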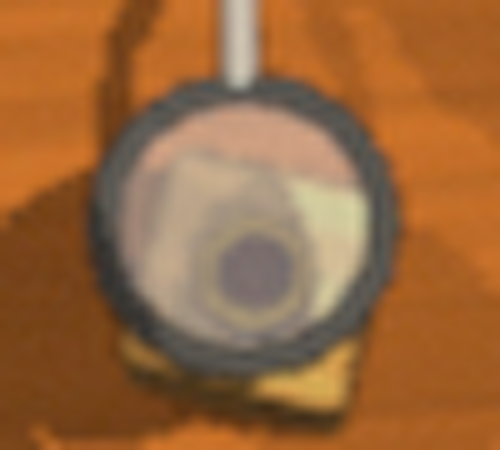

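View pics/wrist3c.png

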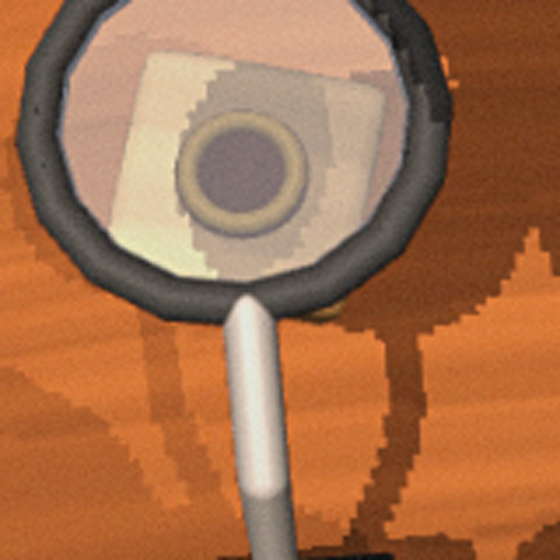

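Run:
```python
import numpy as np
from h import *
for n,f,sc,o,L,Rg in(("top",ray,10,(215,180),(245.5,226),(253.5,270)),("wrist",wray,3.5,(170,0),(234.5,113),(241,173))):
    w=np.load(n+"3.npz")
    g=lambda c,z:f(w['K'],w['T'],(c[0]+.5)/sc-.5+o[0],(c[1]+.5)/sc-.5+o[1],z)[:2]
    a,b=g(L,88),g(Rg,40);dd=b-a;print(n,a.round(1),b.round(1),"along",dd@[.039,.999],"across",dd@[.999,-.039])
```

```text
top [460.5  -6. ] [460.5  -6.1] along -0.13066335042393432 across -0.05204512356983281
wrist [461.2  -6.3] [460.8  -7.7] along -1.4107624457855117 across -0.36542856015159747
```

carry_out(series=[-0.0008, 0, 0, 0, 0, 0, 0, 0, 0, 0, 0, 0, 6, 0, 0, 0, 0, 0, 0, 6, 0, 0, 0, 0, 0, 0, 6, 0, 0, 0, 0, 0, 0, 6, 0, 0, 0, 0, 0, 0, 0, 0, 0, 0, 0, 0, 0, 0, 0])

```text
t: 7.8
eef_pos: [571.7, -10.7, 74.8]
orientation: [2.729, 1.552, 0.003]
contact_force: [0.3, 1.0, 7.2]
grip_width: 11.6
```

```bash
python3 look.py 4; python3 st.py
```

```text
7.9 [571.7 -10.7  74.8] psi 59.26 z [ 0.002 -0.001 -1.   ] [ 0.484  0.71  -0.751  1.812  0.623  0.87   0.47 ] [0.3 1.1 8.3] [ 0.15 -0.14 -0.04] 11.826178537628989
```

View pics/top4c.png

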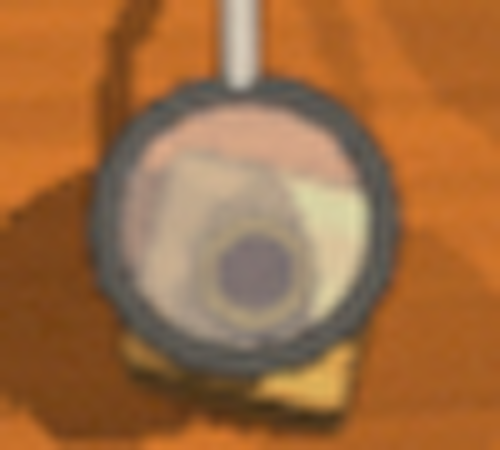

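View pics/wrist4c.png

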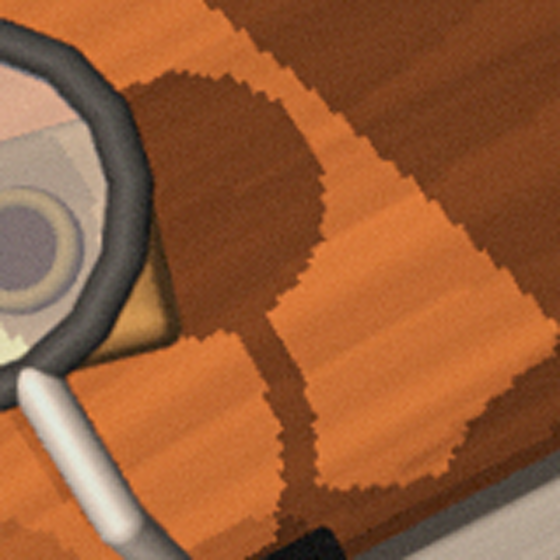

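carry_out(series=[-0.0006, 0.0004, 0, 0, 0, 0, 0, 0, 0, 0, 0, 0, 0, 0, 0, 0, 0, 0, 0, 6, 0, 0, 0, 0, 0, 0, 6, 0, 0, 0, 0, 0, 0, 6, 0, 0, 0, 0, 0, 0, 6, 0, 0, 0, 0, 0, 0, 6, 0, 0, 0, 0, 0, 0, 6, 0, 0, 0, 0, 0, 0, 6, 0, 0, 0, 0, 0, 0, 6, 0, 0, 0, 0, 0, 0, 0, 0])

```text
t: 9.0
eef_pos: [572.4, -10.7, 74.8]
orientation: [3.126, 0.308, 0.006]
contact_force: [4.1, 2.7, 6.7]
grip_width: 11.3
```

```bash
python3 look.py 5; python3 st.py
```

```text
9.1 [572.4 -10.7  74.8] psi 11.46 z [ 0.003  0.    -1.   ] [ 0.354  0.65  -0.56   1.819  0.463  0.803 -0.242] [2.9 1.9 5.5] [ 0.39 -0.64 -0.04] 11.757747945968868
```

View pics/top5c.png

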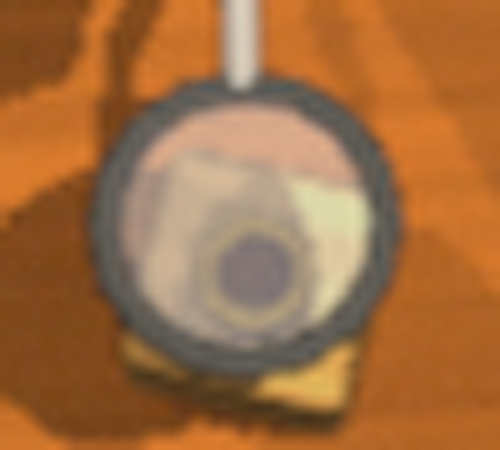

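carry_out(series=[0, 0, 0, 0, 0, 3, 0, 0, 0, 0, 0, 0, 3, 0, 0, 0, 0, 0, 0, 0, 0])

```text
t: 9.4
eef_pos: [572.5, -10.2, 74.8]
orientation: [-3.138, -0.15, -0.006]
contact_force: [3.9, 3.4, 6.8]
grip_width: 11.9
```

```bash
python3 st.py
```

```text
9.4 [572.5 -10.2  74.8] psi 5.49 z [ 0.004  0.    -1.   ] [ 0.336  0.643 -0.536  1.82   0.443  0.796 -0.33 ] [3.9 3.4 6.8] [ 0.59 -0.72  0.42] 11.930782490864727
```

carry_out(series=[0, 0, 0, 0, 0, 2, 0, 0, 0, 0, 0, 0, 2, 0, 0, 0, 0, 0, 0, 0, 0])

```text
t: 9.7
eef_pos: [572.5, -10.1, 74.8]
orientation: [-3.141, -0.046, -0.006]
contact_force: [4.0, 1.7, 6.1]
grip_width: 12.0
```

```bash
python3 st.py
```

```text
9.7 [572.5 -10.1  74.8] psi 1.66 z [ 0.004  0.    -1.   ] [ 0.324  0.639 -0.52   1.821  0.43   0.791 -0.388] [4.  1.7 6.1] [ 0.56 -0.7   1.25] 11.972107559773306
```

carry_out(series=[0, 0, 0, 0, 0, -3, 0, 0, 0, 0, 0, 0, 0, 0, 0, 0, 0, 0, 0, 0, 35, 0, 0, 0, 0, 0, 0, 35, 0, 0, 0, 0, 0, 0, 35, 0, 0, 0, 0, 0, 0, 35])

```text
t: 10.3
eef_pos: [569.9, -11.1, 73.2]
orientation: [3.139, 0.118, -0.003]
contact_force: [0.4, 1.3, -0.5]
grip_width: 30.1
```

```bash
python3 st.py
```

```text
10.3 [569.9 -11.1  73.2] psi 4.32 z [-0.002 -0.001 -1.   ] [ 0.333  0.644 -0.53   1.822  0.439  0.796 -0.347] [ 0.4  1.3 -0.5] [-0.    0.02 -0.03] 30.08117365050867
```

Released and no contact left. Now straight up, then look.

carry_out(series=[0, 0, -0.02, 0, 0, 0, 35, 0, 0, -0.04, 0, 0, 0, 35, 0, 0, -0.05, 0, 0, 0, 35, 0, 0, -0.05, 0, 0, 0, 35, 0, 0, -0.02, 0, 0, 0, 35, 0, 0, 0, 0, 0, 0, 35, 0, 0, 0, 0, 0, 0, 35])

```text
t: 11.0
eef_pos: [570.2, -10.8, 253.2]
orientation: [3.139, 0.118, -0.001]
contact_force: [0.0, -0.2, -1.9]
grip_width: 30.1
```

```bash
python3 st.py
python3 - <<'E'
from workcell import env, eyes
import cv2,numpy as np
for n in("wrist","top","side"):
    m=eyes.camera_model(n);p,d=eyes.capture(n)
    np.savez(n+"6.npz",p=p,d=d,K=m["intrinsics"],T=m["T"])
    cv2.imwrite(f"pics/{n}6.png",cv2.resize(p[:,:,::-1],(800,600),interpolation=cv2.INTER_CUBIC))
    if n!="wrist":
        u0,v0,u1,v1,sc=dict(top=(215,180,265,225,10),side=(180,150,310,270,5))[n]
        cv2.imwrite(f"pics/{n}6c.png",cv2.resize(p[v0:v1,u0:u1,::-1],None,fx=sc,fy=sc,interpolation=cv2.INTER_CUBIC))
E
```

```text
11.0 [570.2 -10.8 253.2] psi 4.32 z [-0.001 -0.001 -1.   ] [ 0.418  0.425 -0.634  1.675  0.274  1.132 -0.216] [ 0.  -0.2 -1.9] [-0.03 -0.   -0.01] 30.058465605876094
```

View pics/wrist6.png

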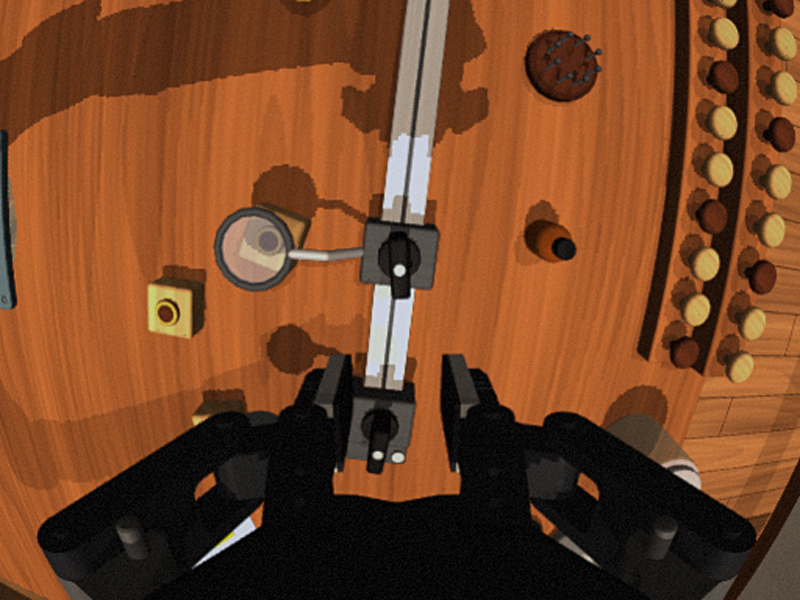

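View pics/top6c.png

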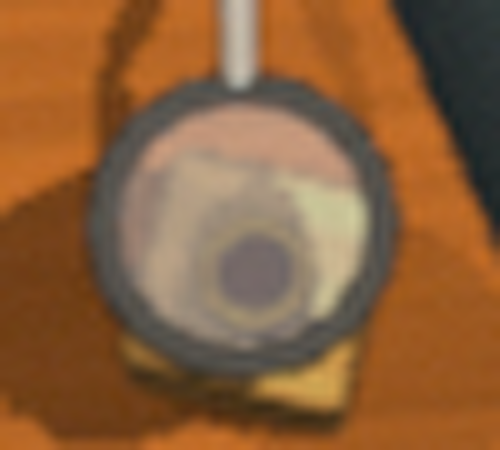

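View pics/side6c.png

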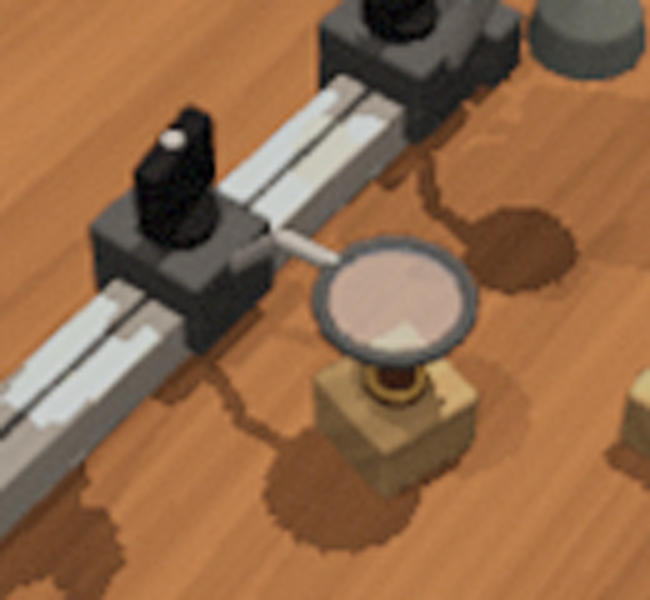

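Run:
```python
import numpy as np
from h import *
for n,f,sc,o,L,Rg in(("top",ray,10,(215,180),(244.5,226),(253.5,270)),("side",ray,5,(180,150),(396,299.5),(398,379)),("wrist",wray,1.5625,(0,0),(256,249.5),(268,240.5))):
    w=np.load(n+"6.npz")
    g=lambda c,z:f(w['K'],w['T'],(c[0]+.5)/sc-.5+o[0],(c[1]+.5)/sc-.5+o[1],z)[:2]
    a,b=g(L,88),g(Rg,40);dd=b-a;print(n,a.round(1),b.round(1),"along",(dd@[.039,.999]).round(2),"across",(dd@[.999,-.039]).round(2))
w=np.load("wrist6.npz");K,T,d=w['K'],w['T'],w['d']
v,u=np.mgrid[:384,:512];ax=(u-K[0,2])/K[0,0];ay=(v-K[1,2])/K[0,0];r=np.hypot(ax,ay)+1e-9
P=np.stack([ax/r*np.tan(r)*d,ay/r*np.tan(r)*d,d,np.ones_like(d)],-1)@T.T
for c in((570.5,-11),(567,-163)):
    m=(P[...,2]>99)&(P[...,2]<113)&(np.hypot(P[...,0]-c[0],P[...,1]-c[1])<32)
    q=P[m][:,:3];W,V=np.linalg.eigh(np.cov(q[:,:2].T));print(len(q),q.mean(0),np.degrees(np.arctan2(V[0,1],V[1,1])))
t0,t6=np.load("top0.npz")['p'],np.load("top6.npz")['p']
import cv2
cv2.imwrite("pics/cmp.png",np.vstack([cv2.resize(x[120:240,280:350,::-1],None,fx=4,fy=2.4,interpolation=cv2.INTER_CUBIC) for x in(t0,t6)]))
```

```text
top [460.5  -5.8] [460.5  -6.1] along -0.33 across -0.06
side [462.2  -7. ] [459.8  -6.7] along 0.19 across -2.34
wrist [463.8  -6.4] [459.9  -7.4] along -1.08 across -3.84
504 [571.43484192  -9.31536583 105.73168865] -7.526384121115392
311 [ 565.97064231 -159.97265713  105.24069646] 5.439196902092938
```

View pics/cmp.png

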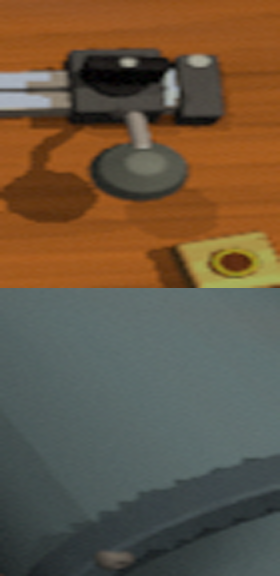

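View pics/side6.png

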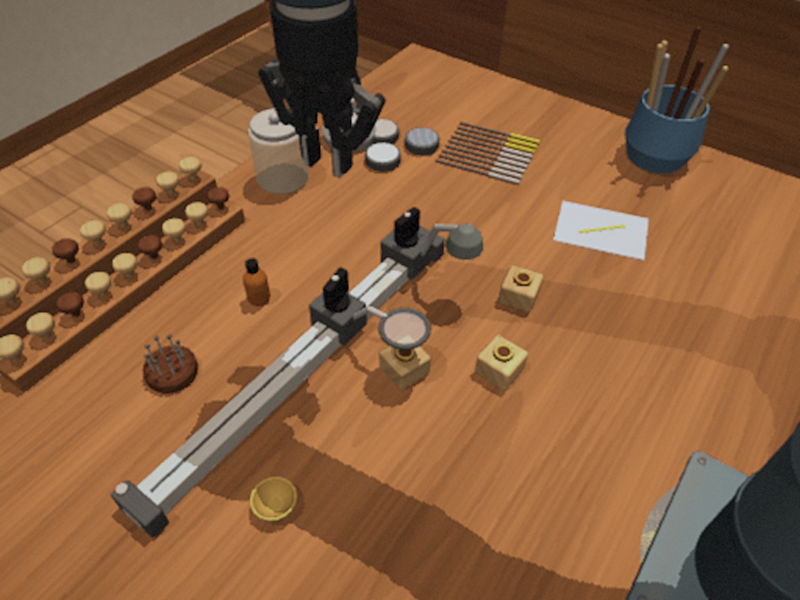

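The lens is centred along the rail to within about 1 mm. The bar reads about 80.3° clockwise from square, against 80.2° for the stop. Lamp and ring block stand where they were in the side view.

```bash
python3 -c "
from workcell import ticket
print(ticket.finish_job())"
```

```text
the job is handed in; nothing more can be done
None
```

I gripped the loupe's knob and slid its carriage about 142 mm to the right. With the lens over the gold ring, I turned the knob clockwise to its stop, let go and lifted clear. The job was handed in after about 11 s of the 35 s.

**Centring along the rail:** the last ring-minus-lens readings were -0.3 mm (top), +0.2 mm (side) and -1.1 mm (wrist).

**Centring across the rail:** the readings disagree: -0.1 mm (top), -2.3 mm (side) and -3.8 mm (wrist). The rail fixes this direction, so I could not adjust it. I put the spread down to calibration and the slanted views.

**Lock:** the bar reads about 80.3° clockwise from square (1.40 rad). The torque rose to 1.25 N m at the end of the turn, which shows the hard stop.

**Other items:** the lamp and the ring block look unmoved in the side view. In the last top view the arm hid the lamp, so that check rests on the side view alone.

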